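# Free the ratchet pawl and wind the copy-stand camera down

## Task

The camera of the copy stand has been left wound up and locked. Take the orange-handled release rod, put it under the lip of the red ratchet pawl and flick the pawl up and over until it lies back on its stop (only the rod may touch the pawl), then lay the rod down flat on the bench top beside the stand. Then wind the crank to lower the camera gently until its carriage rests fully down on the stop collar, leaving the pawl off and everything else on the bench where it is.

Things in the scene. Friction and masses are not known exactly. Their poses are not given: they have to be found in the camera images.
- stand_foot (a point): Camera copy stand, fixed: grey board 460 x 340 x 25 mm with a 40 mm square aluminium column, 430 mm tall. This point: column's axis at the board's upper face. Stand frame used below: x along the board away from the robot to the camera, y left of that, z up; heights are above the bench. Board spans x -130 to +330, y -170 to +170 mm.
- stop_collar (a point): Centre of the upper face of the aluminium stop collar (74 x 68 x 24 mm) on the column, 235 mm high; the carriage comes to rest on it. A wooden box of pinned bees, 200 x 250 x 45 mm, is fixed on the board under the camera.
- gear_head (a point): Centre of the top of the grey gear housing on the robot side of the column: it spans x -121 to -20, y -40 to +34 mm, top 187 mm high (pawl bracket at x -115, y -37 up to 215).
- pawl (a joint): Red ratchet pawl, hinge in rad: 0 = toe deep in the teeth, grows as toe and lip are lifted. Engaged it rests at 0 to 0.17 (by tooth). It carries a ball weight: lifted past balance at about 0.6 it falls over by itself and stays on its back stop at 1.15; let go before that it drops back in. Lifting the lip takes 1 to 2 N.
- pawl_pivot (a point): Pawl's pivot: level, parallel to the stand's y, at x -115 mm, 200 mm high; the point is over the wheel (y -52). The red ball, 32 mm across, stands about 54 mm above and 18 mm columnwards of it when engaged and ends on its robot side. Axes as the stand's.
- pawl_lip (a point): Middle of the underside of the pawl's lifting lip: a red tab 26 (x) x 37 (y -59 to -96) x 6 mm on the stand's right (-y) side, outboard of the wheel, 37 mm from the pivot towards the column. It swings on an arc about the pivot: up, then back towards the robot. Engaged, its underside is 197 to 204 mm high, free space below and at its -y end. Axes turn with the pawl.
- wheel (a point): Centre of the outer (-y) face of the steel ratchet wheel, 92 mm across, on the crank shaft; it fills y -59 to -45 mm (a nut to -67). A rod pushed along +y under the lip must stop short of y -59. Turns with the crank.
- rod_handle (a point): Release rod lying on the bench: orange handle 90 x 22 x 20 mm high, then a steel shaft 10 mm thick, 90 mm long; 180 mm and about 120 g in all. Point: middle of the handle, half-way up (10 mm above the bench when flat). x axis along the rod to its steel tip, z up. It balances 30 mm ahead of this point; grip the handle.
- rod_tip (a point): Centre of the end of the rod's steel shaft, 135 mm from rod_handle along x. Same axes.
- crank (a joint): Crank, hinge in rad about crank_axis: 0 = handle straight up, grows as the handle goes from the top towards the robot and down, which lowers the camera. At q the handle is 65 sin q mm towards the robot (stand's -x) and 65 cos q mm above the axis. Starts at -0.6 to 0.5, ends at 2.4. With the pawl engaged it lowers by one tooth (0.39) at most. A drag brake holds it; 4 to 8 N turns it.
- crank_axis (a point): Centre of the crank shaft: x -65 mm, y 0 in the stand, 150 mm high. Its y axis is the shaft's line, the stand's y; x and z turn with the crank.
- crank_handle (a point): Point on the crank's yellow grip, 113 mm left (+y) of the stand's middle plane. The grip is a level cylinder 26 mm thick, y +59 to +157 mm, along the stand's y; it spins freely on its pin, so it can be pinched from above and carried round without turning the hand. The crank arm is at y 48 to 57 mm. Axes spin with the grip.
- carriage (a joint): Camera carriage on the column, slide in m that grows downward: 0.018 m per rad of the crank, 0 at crank 0. It stops at 0.0432 on the stop collar. It moves only with the crank.
- carriage_foot (a point): Middle of the carriage's underside, on the column's axis; 235 mm high when it rests on the collar. Carriage 80 x 80 x 75 mm; its boom carries a black camera, lens down with a white ring light, 190 mm out along the stand's x.
- lens_cap: Bystander: black lens cap, 72 mm across, 11 mm thick, on the stand's board. Origin: centre of its underside.
- jar_blue: Bystander: blue jar with metal lid, 82 mm across, 121 mm tall, left. Origin: centre of its underside.
- jar_yellow: Bystander: yellow jar with metal lid, 82 mm across, 121 mm tall, left. Origin: centre of its underside.
- card_box: Bystander: green card box with white lid, 124 x 94 x 50 mm, right. Origin: centre of its underside.
- unit_tray: Bystander: white lidded box, 104 x 104 x 49 mm, left, near the robot. Origin: centre of its underside.
- brush: Bystander: small brush with a wooden handle, 160 mm long, right. Origin: centre of its underside.
Mind the look-alikes: they are no part of the job. Of the things that look like the part that bears rod_handle, take the one that is farthest from the robot's base at the start.

How it is judged:
On the way, in this order (a step that is already met when the one before it is completed fails the run):
1. the pawl is flicked over and lies back on its stop, with the camera still up (value of joint pawl above 1 rad and value of joint carriage below 0.025 m), for 0.2 s.
2. the camera carriage is wound down onto the stop collar (value of joint carriage above 0.0407 m and value of joint pawl above 1 rad), for 0.2 s.
At the end, for the whole second after the job is handed in: The carriage is within 2.5 mm of its lowest place on the stop collar, the pawl lies back on its stop (over 1.0 rad), and the rod lies flat and still on the bench top (not on the stand's board): the handle's middle below 16 mm and the tip below 18 mm above the bench (all of step 2 and height (world z) of rod_handle between 0 and 0.016 m and height (world z) of rod_tip between 0 and 0.018 m and linear speed of rod below 0.02 m/s); the robot touches nothing.
It fails at once if fingers or arm touch the pawl (contact force between any of the fingers, the arm and pawl above 0.3 N).
It fails at once if the camera is lowered faster than 60 mm/s (velocity of joint carriage above 0.06 m/s).
It fails at once if the rod is dropped or thrown (contact force between the fingers and rod below 0.05 N and linear speed of rod above 0.6 m/s).
It fails at once if a bystander is moved by more than 30 mm (distance of any of lens_cap, jar_blue, jar_yellow, card_box, unit_tray, brush from where it was at the start of the episode above 0.03 m).
It also fails if it takes over 64 s, if anything falls off the work surface, if the arm or the gripper's body presses on something with over 40 N, if the wrist force passes 120 N, or if a joint passes its speed limit or range.

## Robot

A 6-joint arm with a two-finger parallel gripper is mounted at the origin on the work surface. World frame = base frame: x ahead of the robot, y to its left, z up, the work surface at z = 0. Lengths are in m, angles in rad, forces in N, time in s.
With the tool pointing down it reaches from about 0.275 to 0.775 m from the base axis. Payload 14.6 kg.
Tool frame: the origin (TCP) lies at the very end of the fingers, on their centre line; the grasp point (between the pads) lies 19 mm behind it; z points along the fingers, y is the line along which they close (so a half turn about z gives the same grasp; the last joint's range is limited). The gripper opens to 85 mm and grips with 20 to 120 N. Pads are 22 mm wide; open, the fingers measure 114 mm over their backs; the gripper's body (76 mm by 85 mm) begins 54 mm behind the grasp point. The pads swing forward as they close: fully open they stand 13 mm farther back than shut.
Start: joints at [-1.495, 0.263, -0.048, 1.259, 0, 1.415], TCP at [0.12, -0.511, 0.231] pointing down, gripper open.
Joint ranges: [-2.65, 2.65], [-0.89, 1.7], [-1.18, 1.37], [-2.13, 2.11], [-1.35, 1.29], [-3.14, 3.14]. Speed limits (rad/s): [1.89, 1.89, 2.57, 2.79, 3.14, 3.14].

## Interface

Orientations are given as a unit quaternion [x, y, z, w].
In Python, from workcell import sensors, vision, order gives the robot as it stands.
- The arm moves only by the shell command python3 -m inch 'ROWS' [FORCE]. ROWS is JSON, a list of rows, each an object with "offset": the shift along the tool's x, y, z in cm, a list of three; "rot": the turn, a rotation vector about the tool's x, y, z in rad, a list of three; "grip": the opening, from 0 (shut) to 1 (fully open). A call has exactly 8 rows; each row shifts and turns the commanded pose from where the row before left it, along the tool's axes as they then stand; what a row does not reach is not made up. A row lasts 1/12 s, in which the tool goes at most 41.7 mm and 7.16 degrees, less where a joint would pass 70% of its speed; a pose out of reach is approached as far as the arm can. A call is refused whole if a number of a shift passes 4.17 or a number of a turn 0.125, either way. A call with a gripper value outside its range is refused whole. The fingers move at their own pace and stop on an object; FORCE is the grip in N (left out, the last holds). Time passes only in rows, so rows that do not move let the fingers close, or fill a call up. It gives the time, the measured TCP pose, the force, the opening and the grip force at its end, in the units of the state.
- sensors.observe(): the state, without advancing time (a new reading comes with each control period).
- vision.capture(name): name is "scene" or "top" or "wrist"; returns a dict with "pixels" (480x640x3 uint8, red, green, blue), "z_map" (480x640 float32, m along the optical axis (not along the pixel's ray), 0 where there is no reading), "vertical_fov" (degrees; the focal length in pixels is half the picture's height over the tangent of half this angle, whatever the lens; pixels are square), "cx", "cy" (the principal point, pixels), "R" (3x3) and "t" (3): a world point X has camera coordinates R X + t; the wrist camera has in their place "T_tool_cam" (4x4, takes a point from camera to tool coordinates, whose origin is the TCP and whose axes are the flange's). Camera axes: x right, y down, z forward; pixel columns grow to the right and rows downward; lengths in m; the calibration is good to about 2 mm. A picture is of the moment at which its call begins: read the wrist's pose just before it.
- order.finish_job(): hands the job in; it is judged then, once.
Trained networks look in a picture, given as the dict that the camera call returned (one of the last four; its "shot" number tells which), for a name from the list of things; names that differ only in an ending like _2 or _b are one class to them, and where a whole thing is asked for, a point or a joint stands for the part that bears it (a point fixed in the world has none). Each returns a list of dicts, best first, with "confidence" (0 to 1); they miss things now and then, are a little off and sometimes report something else, mostly with a low value. They report only what shows in the picture. A call takes as long as a camera call. They do not tell look-alikes from the thing itself.
- vision.masks_of(query, picture): "pixels" (480x640 bool, what is visible of it) and "at" ([column, row] in pixels, amid what is visible of it).
The state is a dict: "time_s": time; "joint_positions": joint angles; "qvel": joint speeds; "joint_efforts": joint torques, N m; "tcp_pos": TCP position; "tool_rot": TCP orientation; "contact_force": force on the tool from outside, world axes, zero at the start; "ft_torque": the same for the moment, N m; "finger_gap": finger opening in m; "finger_force": force on a finger pad.
Only numpy, scipy, OpenCV 4.12 (cv2) and the standard library are available. Lean on these libraries where they do the work, as an engineer would, in place of code of your own. Each camera call takes 0.05 s, during which the arm holds its last target. There are 200 camera calls.

## Working session

There is one attempt and no reset: what is moved stays moved. The work goes in short steps, Python scripts to look and compute and a shell command to move; the robot and the scene stay as the last step left them, time stands still between calls to the robot, and variables do not carry over. Pictures are saved under pics/ and viewed, at most 10 in all, crops included, and the job is handed in when it is done.

```bash
mkdir -p pics; cat > h.py <<'E'
import numpy as np, cv2
from workcell import sensors, vision, order
from scipy.spatial.transform import Rotation as Ro
def cloud(p):
    f=240/np.tan(np.radians(p["vertical_fov"])/2)
    v,u=np.mgrid[0:480,0:640]; z=p["z_map"]
    c=np.stack([(u-p["cx"])*z/f,(v-p["cy"])*z/f,z],-1)
    if "R" in p: return (c-np.array(p["t"]))@np.array(p["R"])
    s=sensors.observe(); T=np.array(p["T_tool_cam"])
    c=c@T[:3,:3].T+T[:3,3]
    return c@Ro.from_quat(s["tool_rot"]).as_matrix().T+np.array(s["tcp_pos"])
def save(p,n,crop=None,k=1):
    im=p["pixels"][:,:,::-1]
    if crop: a,b,c,d=crop; im=im[b:d,a:c]
    cv2.imwrite("pics/"+n,cv2.resize(im,None,fx=k,fy=k,interpolation=cv2.INTER_CUBIC))
def seen(q,p,C,n=4):
    for d in vision.masks_of(q,p)[:n]:
        m=d["pixels"]&(p["z_map"]>0); P=C[m]
        if len(P)<5: continue
        print(q,round(d["confidence"],2),np.round(d["at"]),len(P),"med",np.median(P,0).round(3),"lo",np.percentile(P,3,0).round(3),"hi",np.percentile(P,97,0).round(3))
E
python3 - <<'E'
from h import *
s=sensors.observe(); print(s["tcp_pos"],s["tool_rot"],s["finger_gap"])
for n in ("scene","top"):
    p=vision.capture(n); C=cloud(p); save(p,n+"1.png")
    print(n,"cam at",(-np.array(p["R"]).T@np.array(p["t"])).round(2))
    for q in ("rod_handle","pawl","wheel","crank_handle","carriage","jar_blue","jar_yellow","card_box","unit_tray","brush","lens_cap"): seen(q,p,C)
E
```

```text
[ 0.12005842 -0.51079306  0.23082403] [ 9.93349287e-01  1.15138581e-01  4.93395519e-06 -5.47809921e-04] 0.08539003211810099
scene cam at [0.39 1.17 1.05]
rod_handle 0.71 [354. 216.] 208 med [ 0.448 -0.384  0.015] lo [ 0.409 -0.424  0.001] hi [ 0.506 -0.339  0.022]
rod_handle 0.58 [377. 247.] 297 med [ 0.368 -0.225  0.015] lo [ 0.292 -0.239  0.002] hi [ 0.422 -0.213  0.022]
rod_handle 0.56 [403. 337.] 508 med [0.299 0.142 0.014] lo [0.242 0.13  0.   ] hi [0.407 0.154 0.021]
rod_handle 0.32 [260. 223.] 102 med [ 0.734 -0.309  0.033] lo [ 0.619 -0.372  0.004] hi [ 0.744 -0.3    0.052]
pawl 0.52 [321. 223.] 316 med [ 0.53  -0.039  0.211] lo [ 0.509 -0.378 -0.002] hi [ 0.561 -0.027  0.269]
wheel 0.95 [306. 262.] 556 med [0.539 0.099 0.216] lo [ 0.521 -0.046  0.121] hi [0.573 0.173 0.226]
wheel 0.35 [351. 217.] 223 med [ 0.451 -0.381  0.014] lo [ 0.409 -0.425  0.   ] hi [ 0.508 -0.337  0.022]
wheel 0.17 [244. 282.] 24568 med [0.707 0.074 0.052] lo [ 0.492 -0.068  0.006] hi [0.908 0.236 0.387]
crank_handle 0.86 [308. 266.] 359 med [0.537 0.134 0.221] lo [0.521 0.055 0.149] hi [0.561 0.175 0
[... 2151 characters left out ...]
] 973 med [0.495 0.432 0.117] lo [0.458 0.405 0.014] hi [0.531 0.475 0.125]
jar_yellow 0.91 [151. 198.] 973 med [0.62  0.431 0.116] lo [0.586 0.406 0.009] hi [0.656 0.474 0.126]
card_box 0.73 [297. 166.] 18591 med [0.705 0.04  0.039] lo [ 0.489 -0.12   0.019] hi [0.899 0.222 0.391]
card_box 0.63 [438. 173.] 1557 med [ 0.68  -0.346  0.049] lo [ 0.621 -0.393  0.03 ] hi [ 0.738 -0.301  0.056]
unit_tray 0.96 [188. 281.] 1478 med [0.391 0.352 0.048] lo [0.339 0.299 0.032] hi [0.444 0.405 0.055]
brush 0.69 [481. 198.] 633 med [ 0.627 -0.472  0.017] lo [ 0.539 -0.491  0.004] hi [ 0.683 -0.447  0.025]
lens_cap 0.93 [260. 202.] 490 med [0.61  0.156 0.036] lo [0.582 0.125 0.027] hi [0.641 0.187 0.042]
```

```bash
python3 - <<'E'
from h import *
p=vision.capture("top"); C=cloud(p); save(p,"topc.png",(230,90,500,340),3.0 if 0 else 2.4)
# board: fit rotated rectangle to points at height 25mm
m=(abs(C[...,2]-.026)<.007)&(C[...,0]>.44)&(C[...,0]<1.0)&(abs(C[...,1]-.05)<.25)
q=m.astype(np.uint8); q=cv2.morphologyEx(q,cv2.MORPH_OPEN,np.ones((3,3)))
P=C[q>0][:,:2].astype(np.float32); r=cv2.minAreaRect(P); print("board",r)
# rods
for d in vision.masks_of("rod_handle",p)[:3]:
    mm=d["pixels"]&(p["z_map"]>0); Q=C[mm]; hsv=cv2.cvtColor(p["pixels"],cv2.COLOR_RGB2HSV)
    o=mm&(hsv[...,1]>150); O=C[o]
    print(d["at"],"orange n",o.sum(),"c",O.mean(0).round(3),"rect",cv2.minAreaRect(O[:,:2].astype(np.float32)),"all",cv2.minAreaRect(Q[:,:2].astype(np.float32)),"nonorange",C[mm&~o].mean(0).round(3),"rgb",np.median(p["pixels"][o],0))
for q in("crank_handle","pawl"):
    d=vision.masks_of(q,p)[0]; Q=C[d["pixels"]&(p["z_map"]>.0)]
    Q=Q[Q[:,2]>.19]; print(q,cv2.minAreaRect(Q[:,:2].astype(np.float32)),np.percentile(Q[:,2],[5,50,95]))
    if q=="pawl":
        B=Q[Q[:,2]>.245]; print("ball",B.mean(0),len(B)); L=Q[Q[:,1]<-.0]; 
# column top
Q=C[(abs(C[...,2]-.455)<.012)]; Q=Q[(Q[:,0]>.5)]; print("col",len(Q),len(Q) and (cv2.minAreaRect(Q[:,:2].astype(np.float32))))
E
```

```text
board ((0.7055132985115051, 0.05203479528427124), (0.4589419364929199, 0.3395898938179016), 13.014904975891113)
[268.1, 312.8] orange n 211 c [0.283 0.139 0.018] rect ((0.28162774443626404, 0.1389959454536438), (0.02089976891875267, 0.08704519271850586), 85.52129364013672) all ((0.3252265453338623, 0.13558095693588257), (0.02089976891875267, 0.17450974881649017), 85.52129364013672) nonorange [0.366 0.134 0.014] rgb [239. 140.  34.]
[449.8, 261.3] orange n 243 c [ 0.441 -0.393  0.017] rect ((0.4409838914871216, -0.3942182958126068), (0.08958913385868073, 0.021725738421082497), 40.145233154296875) all ((0.47217559814453125, -0.36791032552719116), (0.17119872570037842, 0.021725738421082497), 40.145233154296875) nonorange [ 0.505 -0.342  0.013] rgb [236. 131.  31.]
[398.0, 291.6] orange n 270 c [ 0.38  -0.227  0.016] rect ((0.37893837690353394, -0.22923187911510468), (0.08951373398303986, 0.02696441486477852), 4.090583324432373) all ((0.33547210693359375, -0.23307141661643982), (0.17677262425422668, 0.028422778472304344), 4.090583324432373) nonorange [ 0.295 -0.236  0.013] rgb [232. 122.  30.]Traceback (most recent call last):
  File "<stdin>", line 14, in <module>
    return _quantile_unchecked(
        a, q, axis, out, overwrite_input, method, keepdims, weights)
    return _ureduce(a,
                    func=_quantile_ureduce_func,
    ...<5 lines>...
                    overwrite_input=overwrite_input,
                    method=method)
    r = func(a, **kwargs)
    result = _quantile(arr,
                       quantiles=q,
    ...<2 lines>...
                       out=out,
                       weights=wgt)
    slices_having_nans = np.isnan(arr[-1, ...])
                                  ~~~^^^^^^^^^
IndexError: index -1 is out of bounds for axis 0 with size 0
```

View pics/topc.png

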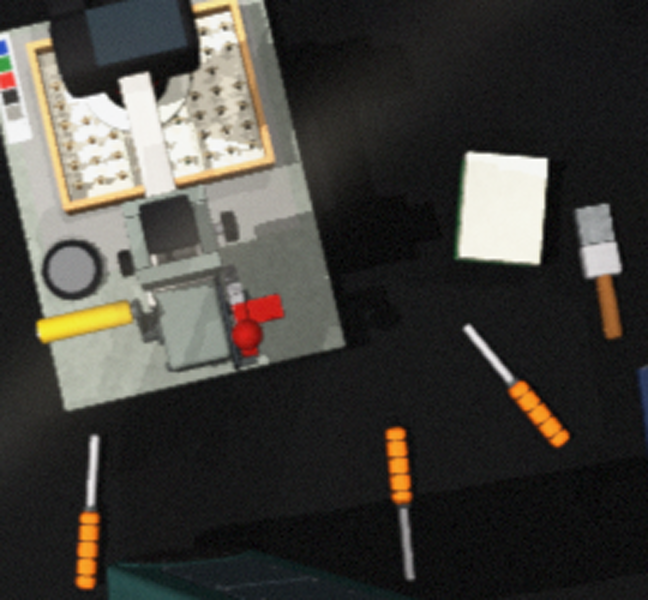

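View pics/scene1.png

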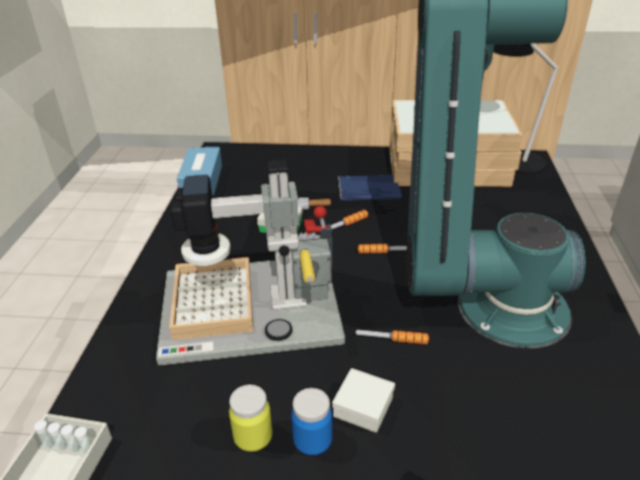

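The three orange-handled rods in the crop, converted to full-picture pixels:

| Rod | Pixel | Distance from base |
|---|---|---|
| A | (267,318) | 0.31 m |
| B | (455,262) | 0.59 m |
| C | (396,284) | 0.44 m |

The one meant is B, the farthest. In the enlarged crop its handle is at (540,413) and its tip at (467,328). The board fit gives the stand's yaw as 13.0° and its foot as (0.608, 0.030).

```bash
python3 -m inch '[{"offset":[0,0,0],"rot":[0,0,-0.117],"grip":1},{"offset":[0,0,0],"rot":[0,0,-0.117],"grip":1},{"offset":[0,0,0],"rot":[0,0,-0.117],"grip":1},{"offset":[0,0,0],"rot":[0,0,-0.117],"grip":1},{"offset":[3.36,1.17,0],"rot":[0,0,0],"grip":1},{"offset":[3.36,1.17,0],"rot":[0,0,0],"grip":1},{"offset":[3.36,1.17,0],"rot":[0,0,0],"grip":1},{"offset":[3.36,1.17,0],"rot":[0,0,0],"grip":1}]' 120
python3 -m inch '[{"offset":[3.36,1.17,0],"rot":[0,0,0],"grip":1},{"offset":[3.36,1.17,0],"rot":[0,0,0],"grip":1},{"offset":[3.36,1.17,0],"rot":[0,0,0],"grip":1},{"offset":[3.36,1.17,0],"rot":[0,0,0],"grip":1},{"offset":[3.36,1.17,0],"rot":[0,0,0],"grip":1},{"offset":[3.36,1.17,2],"rot":[0,0,0],"grip":1},{"offset":[0,0,3],"rot":[0,0,0],"grip":1},{"offset":[0,0,1],"rot":[0,0,0],"grip":1}]'
cat >> h.py <<'E'
def tool(v):  # world vector -> tool axes, cm
    return (np.array(v)@Ro.from_quat(sensors.observe()["tool_rot"]).as_matrix()*100).round(2)
def yaw():
    R=Ro.from_quat(sensors.observe()["tool_rot"]).as_matrix(); return np.arctan2(R[1,0],R[0,0])
FOOT=np.array([.608,.0295,0]); Y=np.radians(13.0)
def W(x,y,z): return FOOT+[x*np.cos(Y)-y*np.sin(Y),x*np.sin(Y)+y*np.cos(Y),z]
def S(P): d=np.array(P)-FOOT; return np.stack([d[...,0]*np.cos(Y)+d[...,1]*np.sin(Y),-d[...,0]*np.sin(Y)+d[...,1]*np.cos(Y),d[...,2]],-1)
E
python3 - <<'E'
from h import *
s=sensors.observe(); print(s["tcp_pos"],np.degrees(yaw()))
p=vision.capture("wrist"); C=cloud(p); save(p,"w1.png")
h=cv2.cvtColor(p["pixels"],cv2.COLOR_RGB2HSV); o=(h[...,1]>150)&(h[...,0]<20)&(h[...,2]>90)&(p["z_map"]>0)&(C[...,2]>.012)&(C[...,2]<.03)
O=C[o]; print(len(O),O.mean(0),cv2.minAreaRect(O[:,:2].astype(np.float32)),np.percentile(O[:,2],[5,50,95]))
E
```

```text
time_s: 2.02
tcp_pos: [0.2543, -0.4597, 0.2313]
tool_rot: [0.94, 0.342, -0.0, 0.0]
contact_force: [0.4, -1.0, 0.5]
finger_gap: 0.085
finger_force: 0.0
time_s: 2.68
tcp_pos: [0.4532, -0.3827, 0.1678]
tool_rot: [0.939, 0.344, -0.001, -0.002]
contact_force: [-0.8, -1.0, -1.6]
finger_gap: 0.0858
finger_force: 0.0
[ 0.45317124 -0.38268992  0.16781111] 40.19272475303264
2839 [ 0.40350224 -0.30348507  0.01745956] ((0.4109765887260437, -0.3121059834957123), (0.08841630071401596, 0.2203155755996704), 20.39093780517578) [0.01328216 0.0180113  0.02020329]
```

```bash
python3 - <<'E'
from h import *
s=sensors.observe()
p=vision.capture("wrist"); C=cloud(p)
h=cv2.cvtColor(p["pixels"],cv2.COLOR_RGB2HSV); o=(h[...,1]>150)&(h[...,0]<20)&(h[...,2]>90)&(p["z_map"]>0)&(C[...,2]>.012)&(C[...,2]<.03)
n,l,st,c=cv2.connectedComponentsWithStats(cv2.morphologyEx(o.astype(np.uint8),cv2.MORPH_CLOSE,np.ones((9,9))))
for i in range(1,n):
    if st[i,4]>300:
        O=C[(l==i)&o]; print(c[i],len(O),cv2.minAreaRect(O[:,:2].astype(np.float32)))
print(tool(np.array([.0,0,-s["tcp_pos"][2]])), s["tcp_pos"])
E
```

```text
[ 85.58541267 161.64299424] 1746 ((0.3799554109573364, -0.22920800745487213), (0.09164368361234665, 0.022510364651679993), 4.594970703125)
[323.51528074 245.20540156] 1193 ((0.4420641362667084, -0.39510098099708557), (0.08847839385271072, 0.022261226549744606), 39.30675506591797)
[ 0.    0.06 16.75] [ 0.45183825 -0.38287848  0.16751193]
```

View pics/w1.png

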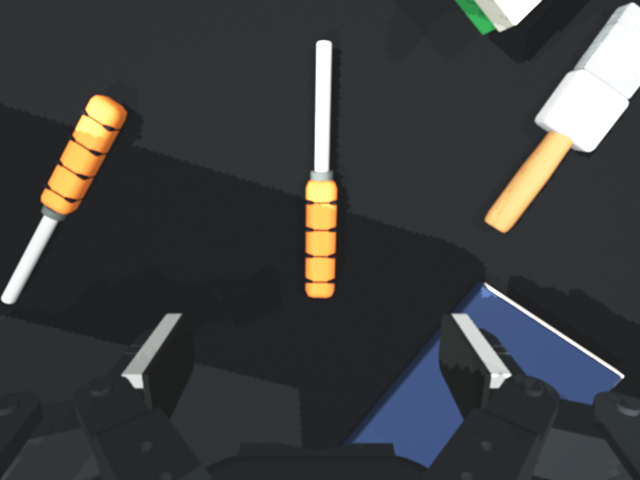

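The wrist view shows rod B centred, with its handle at (322,245) and its tip at (324,45). The path down is free, since the blue book stays below row 290. Next I descend and grip.

```bash
python3 -m inch '[{"offset":[0,0.3,3],"rot":[0,0,0],"grip":1},{"offset":[0,0,3],"rot":[0,0,0],"grip":1},{"offset":[0,0,3],"rot":[0,0,0],"grip":1},{"offset":[0,0,3],"rot":[0,0,0],"grip":1},{"offset":[0,0,2],"rot":[0,0,0],"grip":1},{"offset":[0,0,1.3],"rot":[0,0,0],"grip":1},{"offset":[0,0,0.7],"rot":[0,0,0],"grip":1},{"offset":[0,0,0.3],"rot":[0,0,0],"grip":0.6}]' 120
python3 -m inch '[{"offset":[0,0,0],"rot":[0,0,0],"grip":0.4},{"offset":[0,0,0],"rot":[0,0,0],"grip":0.2},{"offset":[0,0,0],"rot":[0,0,0],"grip":0},{"offset":[0,0,0],"rot":[0,0,0],"grip":0},{"offset":[0,0,0],"rot":[0,0,0],"grip":0},{"offset":[0,0,0],"rot":[0,0,0],"grip":0},{"offset":[0,0,0],"rot":[0,0,0],"grip":0},{"offset":[0,0,0],"rot":[0,0,0],"grip":0}]' 120
```

```text
time_s: 3.45
tcp_pos: [0.454, -0.3877, 0.0087]
tool_rot: [0.94, 0.342, 0.0, 0.0]
contact_force: [0.0, -0.8, -0.3]
finger_gap: 0.0755
finger_force: 0.0
time_s: 4.12
tcp_pos: [0.4549, -0.3872, 0.0096]
tool_rot: [0.94, 0.342, 0.0, 0.001]
contact_force: [-3.1, 2.3, 13.4]
finger_gap: 0.0184
finger_force: 118.3
```

```bash
python3 -m inch '[{"offset":[0,0,-1],"rot":[0,0,0],"grip":0},{"offset":[0,0,-2],"rot":[0,0,0],"grip":0},{"offset":[0,0,-3],"rot":[0,0,0],"grip":0},{"offset":[0,0,-3],"rot":[0,0,0],"grip":0},{"offset":[0,0,-3],"rot":[0,0,0],"grip":0},{"offset":[0,0,-3],"rot":[0,0,0],"grip":0},{"offset":[0,0,-3],"rot":[0,0,0],"grip":0},{"offset":[0,0,-2],"rot":[0,0,0],"grip":0}]'
python3 -m inch '[{"offset":[0,0,0],"rot":[0,0,-0.123],"grip":0},{"offset":[0,0,0],"rot":[0,0,-0.123],"grip":0},{"offset":[0,0,0],"rot":[0,0,-0.123],"grip":0},{"offset":[0,0,0],"rot":[0,0,-0.123],"grip":0},{"offset":[0,0,0],"rot":[0,0,-0.123],"grip":0},{"offset":[0,0,0],"rot":[0,0,-0.123],"grip":0},{"offset":[0,0,0],"rot":[0,0,-0.123],"grip":0},{"offset":[0,0,0],"rot":[0,0,-0.123],"grip":0}]'
python3 -m inch '[{"offset":[0,0,0],"rot":[0,0,-0.121],"grip":0},{"offset":[1.6,2.3,0],"rot":[0,0,0],"grip":0},{"offset":[1.6,2.3,0],"rot":[0,0,0],"grip":0},{"offset":[1.6,2.3,0],"rot":[0,0,0],"grip":0},{"offset":[1.6,2.3,0],"rot":[0,0,0],"grip":0},{"offset":[1.6,2.3,0],"rot":[0,0,0],"grip":0},{"offset":[1.6,2.3,0],"rot":[0,0,0],"grip":0},{"offset":[0,0,0],"rot":[0,0,0],"grip":0}]'
python3 - <<'E'
from h import *
s=sensors.observe(); t=np.array(s["tcp_pos"]); print(t,np.degrees(yaw()),s["finger_force"],"stand",S(t).round(4))
for n in("top","scene","wrist"):
    p=vision.capture(n); C=cloud(p); P=S(C); hs=cv2.cvtColor(p["pixels"],cv2.COLOR_RGB2HSV)
    red=((hs[...,0]<6)|(hs[...,0]>174))&(hs[...,1]>170)&(hs[...,2]>70)&(p["z_map"]>0)&(P[...,2]>.18)&(P[...,2]<.3)
    Q=P[red]; lip=Q[(Q[:,1]<-.064)&(Q[:,2]<.235)]; ball=Q[Q[:,2]>.235]
    print(n,len(Q),"lip",len(lip),len(lip) and (lip.min(0).round(3),lip.max(0).round(3),lip.mean(0).round(3)),"ball",len(ball) and (ball.min(0).round(3),ball.max(0).round(3),ball.mean(0).round(3)))
    # rod: points near axis ahead of hand
    D=(C-t)@Ro.from_quat(s["tool_rot"]).as_matrix()
    m=(p["z_map"]>0)&(abs(D[...,1])<.016)&(D[...,0]>.045)&(D[...,0]<.14)&(abs(D[...,2])<.03)
    R=D[m]; print("rod shaft tool frame n",len(R),len(R) and (np.percentile(R,[1,50,99],axis=0).round(4)))
    if len(R)>20: print("slope z",np.polyfit(R[:,0],R[:,2],1).round(4),"y",np.polyfit(R[:,0],R[:,1],1).round(4))
    if n!="scene":save(p,n+"2.png")
E
```

```text
time_s: 4.78
tcp_pos: [0.4547, -0.3869, 0.212]
tool_rot: [0.94, 0.342, 0.001, 0.001]
contact_force: [0.3, -0.6, -0.6]
finger_gap: 0.0181
finger_force: 118.2
time_s: 5.45
tcp_pos: [0.4544, -0.3866, 0.209]
tool_rot: [0.664, 0.748, -0.0, 0.0]
contact_force: [-0.6, -0.2, -1.7]
finger_gap: 0.018
finger_force: 118.3
time_s: 6.12
tcp_pos: [0.5689, -0.258, 0.2088]
tool_rot: [0.619, 0.786, 0.001, 0.0]
contact_force: [1.4, 0.6, -1.2]
finger_gap: 0.0183
finger_force: 118.4
[ 0.56892177 -0.25798113  0.20882422] 103.54474556516986 118.35622072219849 stand [-0.1027 -0.2713  0.2088]
top 306 lip 114 (array([-0.089, -0.094,  0.198]), array([-0.065, -0.064,  0.214]), array([-0.077, -0.079,  0.205])) ball (array([-0.117, -0.064,  0.251]), array([-0.086, -0.037,  0.276]), array([-0.102, -0.051,  0.266]))
rod shaft tool frame n 117 [[ 0.0464 -0.0063 -0.0103]
 [ 0.0817 -0.0018 -0.0033]
 [ 0.1187  0.0033  0.0043]]
slope z [-0.0091 -0.0028] y [-0.0059 -0.0013]
scene 247 lip 58 (array([-0.089, -0.096,  0.2  ]), array([-0.063, -0.065,  0.21 ]), array([-0.076, -0.08 ,  0.205])) ball (array([-0.114, -0.061,  0.244]), array([-0.085, -0.031,  0.273]), array([-0.099, -0.043,  0.26 ]))
rod shaft tool frame n 56 [[ 0.0474 -0.0057 -0.0073]
 [ 0.0854 -0.0004 -0.0025]
 [ 0.1222  0.0036  0.0042]]
slope z [-0.0012 -0.0023] y [ 0.0055 -0.001 ]
wrist 0 lip 0 0 ball 0
rod shaft tool frame n 6184 [[ 0.0457 -0.0078 -0.0058]
 [ 0.0774 -0.003  -0.0038]
 [ 0.1036  0.002   0.0004]]
slope z [ 0.0021 -0.0037] y [ 0.0009 -0.003 ]
```

The red lip and ball are where the stand frame predicts: lip x -77, y -64 to -94, top at about 205 mm. The rod is level in the grip, with its tip 120 mm ahead of the TCP. Next I go under the lip.

```bash
python3 -m inch '[{"offset":[0,1,1],"rot":[0,0,0.009],"grip":0},{"offset":[0,1,1],"rot":[0,0,0],"grip":0},{"offset":[0,0.6,0.5],"rot":[0,0,0],"grip":0},{"offset":[1,0,0],"rot":[0,0,0],"grip":0},{"offset":[1.5,0,0],"rot":[0,0,0],"grip":0},{"offset":[1,0,0],"rot":[0,0,0],"grip":0},{"offset":[0.5,0,0],"rot":[0,0,0],"grip":0},{"offset":[0,0,0],"rot":[0,0,0],"grip":0}]'
python3 - <<'E'
from h import *
s=sensors.observe(); t=np.array(s["tcp_pos"]); print("stand",S(t).round(4),np.degrees(yaw()))
for n in ("top","scene"):
    p=vision.capture(n); C=cloud(p); P=S(C)
    D=(C-t)@Ro.from_quat(s["tool_rot"]).as_matrix()
    m=(p["z_map"]>0)&(abs(D[...,1])<.016)&(D[...,0]>.045)&(D[...,0]<.14)&(abs(D[...,2])<.02)
    R=P[m]; print(n,len(R),len(R) and np.percentile(R,[1,50,99],axis=0).round(4))
E
```

```text
time_s: 6.93
tcp_pos: [0.5828, -0.2156, 0.1836]
tool_rot: [0.623, 0.782, 0.0, 0.0]
contact_force: [-0.5, -0.6, -2.0]
finger_gap: 0.0182
finger_force: 118.4
stand [-0.0797 -0.2331  0.1836] 102.89349356541602
top 115 [[-0.0863 -0.1863  0.1808]
 [-0.0813 -0.1487  0.1867]
 [-0.0761 -0.0944  0.2007]]
scene 51 [[-0.0848 -0.1868  0.1817]
 [-0.0788 -0.1547  0.1864]
 [-0.0741 -0.0964  0.1996]]
```

```bash
python3 -m inch '[{"offset":[1,0.1,0],"rot":[0,0,0],"grip":0},{"offset":[1,0.1,0],"rot":[0,0,0],"grip":0},{"offset":[1,0,0],"rot":[0,0,0],"grip":0},{"offset":[0.8,0,0],"rot":[0,0,0],"grip":0},{"offset":[0.5,0,0],"rot":[0,0,0],"grip":0},{"offset":[0.3,0,0],"rot":[0,0,0],"grip":0},{"offset":[0,0,0],"rot":[0,0,0],"grip":0},{"offset":[0,0,0],"rot":[0,0,0],"grip":0}]'
python3 - <<'E'
from h import *
s=sensors.observe(); t=np.array(s["tcp_pos"]); print("stand",S(t).round(4),s["contact_force"])
p=vision.capture("wrist"); save(p,"w3.png")
E
```

```text
time_s: 7.7
tcp_pos: [0.5749, -0.1714, 0.1833]
tool_rot: [0.624, 0.782, -0.0, 0.0]
contact_force: [0.3, -0.7, -1.7]
finger_gap: 0.0182
finger_force: 118.4
stand [-0.0774 -0.1883  0.1833] [ 0.2935295  -0.65219111 -1.6615627 ]
```

View pics/w3.png

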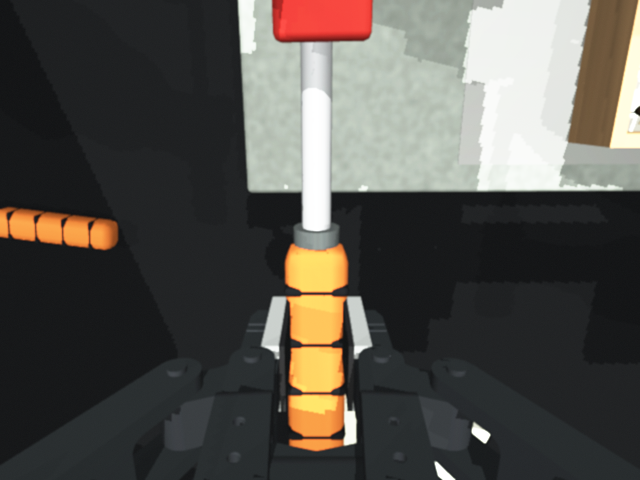

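The shaft (column 316) runs under the middle of the red lip (columns 273–372, row 35). Now I lift along the arc.

```bash
python3 -m inch '[{"offset":[0,0,-0.5],"rot":[0,0,0],"grip":0},{"offset":[0,0,-0.6],"rot":[0,0,0],"grip":0},{"offset":[0,0,-0.6],"rot":[0,0,0],"grip":0},{"offset":[0,-0.1,-0.6],"rot":[0,0,0],"grip":0},{"offset":[0,-0.2,-0.7],"rot":[0,0,0],"grip":0},{"offset":[0,-0.3,-0.6],"rot":[0,0,0],"grip":0},{"offset":[0,-0.4,-0.5],"rot":[0,0,0],"grip":0},{"offset":[0,-0.4,-0.4],"rot":[0,0,0],"grip":0}]'
python3 -m inch '[{"offset":[0,0,0],"rot":[0,0,0],"grip":0},{"offset":[0,0,0],"rot":[0,0,0],"grip":0},{"offset":[0,0,0],"rot":[0,0,0],"grip":0},{"offset":[0,0,0],"rot":[0,0,0],"grip":0},{"offset":[0,0,0],"rot":[0,0,0],"grip":0},{"offset":[0,0,0],"rot":[0,0,0],"grip":0},{"offset":[0,0,0],"rot":[0,0,0],"grip":0},{"offset":[0,0,0],"rot":[0,0,0],"grip":0}]'
cat >> h.py <<'E'
def pawl():
    for n in("top","scene"):
        p=vision.capture(n); C=cloud(p); P=S(C); hs=cv2.cvtColor(p["pixels"],cv2.COLOR_RGB2HSV)
        red=((hs[...,0]<6)|(hs[...,0]>174))&(hs[...,1]>170)&(hs[...,2]>70)&(p["z_map"]>0)&(P[...,2]>.15)&(P[...,2]<.3)
        Q=P[red]; lip=Q[(Q[:,1]<-.068)]; ball=Q[(Q[:,1]>-.066)]
        for a,k in((lip,"lip"),(ball,"ball")): print(n,k,len(a),len(a) and np.percentile(a,[2,50,98],axis=0).round(3).tolist())
E
python3 - <<'E'
from h import *
s=sensors.observe(); t=np.array(s["tcp_pos"]); print("stand",S(t).round(4),s["contact_force"]); pawl()
E
```

```text
time_s: 8.42
tcp_pos: [0.5609, -0.1746, 0.2291]
tool_rot: [0.624, 0.782, 0.0, 0.0]
contact_force: [2.8, 0.9, -2.0]
finger_gap: 0.0184
finger_force: 118.2
time_s: 9.08
tcp_pos: [0.5611, -0.1745, 0.2282]
tool_rot: [0.624, 0.782, -0.0, -0.0]
contact_force: [-0.5, 0.8, -1.3]
finger_gap: 0.0184
finger_force: 118.4
stand [-0.0915 -0.1882  0.2282] [-0.52150282  0.83996754 -1.34849207]
top lip 50 [[-0.104, -0.092, 0.224], [-0.099, -0.08, 0.238], [-0.094, -0.069, 0.248]]
top ball 204 [[-0.17, -0.065, 0.211], [-0.148, -0.052, 0.246], [-0.09, -0.038, 0.255]]
scene lip 9 [[-0.103, -0.093, 0.226], [-0.098, -0.082, 0.238], [-0.094, -0.069, 0.245]]
scene ball 182 [[-0.168, -0.058, 0.213], [-0.146, -0.046, 0.241], [-0.087, -0.035, 0.252]]
```

The pawl is over: the ball is now on the robot side at x -0.15, a turn of about 1.1 rad. I withdraw and lay the rod down at stand (-0.17, -0.33), clear of the other things.

```bash
python3 -m inch '[{"offset":[0,0.3,0.4],"rot":[0,0,0],"grip":0},{"offset":[-1.5,0,0],"rot":[0,0,0],"grip":0},{"offset":[-2.5,0,0],"rot":[0,0,0],"grip":0},{"offset":[-2.5,0,0],"rot":[0,0,0],"grip":0},{"offset":[-2.5,0,0],"rot":[0,0,0],"grip":0},{"offset":[-2.5,-1.5,0],"rot":[0,0,0],"grip":0},{"offset":[-2.5,-2.5,0],"rot":[0,0,0],"grip":0},{"offset":[0,-2.5,0],"rot":[0,0,0],"grip":0}]'
python3 -m inch '[{"offset":[0,-1.5,2],"rot":[0,0,0],"grip":0},{"offset":[0,0,3.5],"rot":[0,0,0],"grip":0},{"offset":[0,0,3.5],"rot":[0,0,0],"grip":0},{"offset":[0,0,3.5],"rot":[0,0,0],"grip":0},{"offset":[0,0,3],"rot":[0,0,0],"grip":0},{"offset":[0,0,2],"rot":[0,0,0],"grip":0},{"offset":[0,0,1],"rot":[0,0,0],"grip":0},{"offset":[0,0,0],"rot":[0,0,0],"grip":0}]'
python3 - <<'E'
from h import *
s=sensors.observe(); t=np.array(s["tcp_pos"]); print("stand",S(t).round(4),t,s["contact_force"]); pawl()
p=vision.capture("wrist"); C=cloud(p); D=(C-t)@Ro.from_quat(s["tool_rot"]).as_matrix()
m=(p["z_map"]>0)&(abs(D[...,1])<.016)&(D[...,0]>.045)&(D[...,0]<.13)&(abs(D[...,2])<.015)
R=D[m]; print(np.polyfit(R[:,0],R[:,2],1).round(4)); print(np.percentile(C[m],[5,50,95],axis=0).round(4))
E
```

```text
time_s: 9.85
tcp_pos: [0.5318, -0.3292, 0.2227]
tool_rot: [0.624, 0.781, -0.0, -0.0]
contact_force: [0.9, -0.3, -1.1]
finger_gap: 0.0184
finger_force: 118.4
time_s: 10.52
tcp_pos: [0.5163, -0.3279, 0.0372]
tool_rot: [0.624, 0.782, 0.0, -0.002]
contact_force: [-0.7, 0.4, -1.0]
finger_gap: 0.0181
finger_force: 118.4
stand [-0.1697 -0.3276  0.0372] [ 0.51633093 -0.32788529  0.03720917] [-0.73469967  0.41869055 -1.03431202]
top lip 61 [[-0.105, -0.093, 0.225], [-0.099, -0.081, 0.24], [-0.093, -0.068, 0.247]]
top ball 209 [[-0.17, -0.065, 0.211], [-0.148, -0.052, 0.245], [-0.09, -0.038, 0.257]]
scene lip 19 [[-0.103, -0.094, 0.226], [-0.094, -0.083, 0.243], [-0.09, -0.07, 0.246]]
scene ball 187 [[-0.168, -0.06, 0.215], [-0.145, -0.046, 0.241], [-0.086, -0.035, 0.253]]
[ 0.0054 -0.0072]
[[ 0.4927 -0.2801  0.0414]
 [ 0.5003 -0.2512  0.0444]
 [ 0.5085 -0.2271  0.046 ]]
```

```bash
python3 -m inch '[{"offset":[0,0,0.8],"rot":[0,0,0],"grip":0},{"offset":[0,0,0.6],"rot":[0,0,0],"grip":0},{"offset":[0,0,0.5],"rot":[0,0,0],"grip":0},{"offset":[0,0,0.3],"rot":[0,0,0],"grip":0},{"offset":[0,0,0.3],"rot":[0,0,0],"grip":0},{"offset":[0,0,0.1],"rot":[0,0,0],"grip":0},{"offset":[0,0,0],"rot":[0,0,0],"grip":0},{"offset":[0,0,0],"rot":[0,0,0],"grip":0}]' 120
```

```text
time_s: 11.33
tcp_pos: [0.5173, -0.3281, 0.0134]
tool_rot: [0.624, 0.782, 0.0, 0.0]
contact_force: [-1.2, -0.7, -2.6]
finger_gap: 0.0186
finger_force: 118.4
```

```bash
python3 -m inch '[{"offset":[0,0,0.1],"rot":[0,0,0],"grip":0},{"offset":[0,0,0.1],"rot":[0,0,0],"grip":0},{"offset":[0,0,0.1],"rot":[0,0,0],"grip":0},{"offset":[0,0,0],"rot":[0,0,0],"grip":0},{"offset":[0,0,0.1],"rot":[0,0,0],"grip":0},{"offset":[0,0,0],"rot":[0,0,0],"grip":0},{"offset":[0,0,0],"rot":[0,0,0],"grip":0},{"offset":[0,0,0],"rot":[0,0,0],"grip":0}]' 20
```

```text
time_s: 12.0
tcp_pos: [0.5172, -0.3282, 0.0097]
tool_rot: [0.624, 0.782, -0.0, 0.0]
contact_force: [-1.7, 0.8, 6.0]
finger_gap: 0.0179
finger_force: 119.2
```

```bash
python3 -m inch '[{"offset":[0,0,0],"rot":[0,0,0],"grip":0.4},{"offset":[0,0,0],"rot":[0,0,0],"grip":0.7},{"offset":[0,0,0],"rot":[0,0,0],"grip":1},{"offset":[0,0,0],"rot":[0,0,0],"grip":1},{"offset":[0,0,0],"rot":[0,0,0],"grip":1},{"offset":[0,0,0],"rot":[0,0,0],"grip":1},{"offset":[0,0,-1],"rot":[0,0,0],"grip":1},{"offset":[0,0,-2],"rot":[0,0,0],"grip":1}]' 25
python3 -m inch '[{"offset":[0,0,-3],"rot":[0,0,0],"grip":1},{"offset":[0,0,-4],"rot":[0,0,0],"grip":1},{"offset":[0,0,-4],"rot":[0,0,0],"grip":1},{"offset":[0,0,-4],"rot":[0,0,0],"grip":1},{"offset":[0,0,-4],"rot":[0,0,0],"grip":1},{"offset":[0,0,-4],"rot":[0,0,0],"grip":1},{"offset":[0,0,-4],"rot":[0,0,0],"grip":1},{"offset":[0,0,-2],"rot":[0,0,0],"grip":1}]'
python3 - <<'E'
from h import *
s=sensors.observe(); t=np.array(s["tcp_pos"]); print(t)
p=vision.capture("top"); C=cloud(p); save(p,"top4.png",(200,80,520,340),2)
for d in vision.masks_of("rod_handle",p):
    m=d["pixels"]&(p["z_map"]>0); print(np.round(d["at"]),np.percentile(C[m],[3,50,97],axis=0).round(3).tolist())
for n in("top","scene"):
    p=vision.capture(n); C=cloud(p); P=S(C); hs=cv2.cvtColor(p["pixels"],cv2.COLOR_RGB2HSV)
    m=(hs[...,0]>20)&(hs[...,0]<34)&(hs[...,1]>150)&(p["z_map"]>0)&(P[...,2]>.08)&(P[...,1]<.2)&(abs(P[...,0]+.065)<.11)
    Q=P[m]; print(n,"grip",len(Q),np.percentile(Q,[2,50,98],axis=0).round(4).tolist())
E
```

```text
time_s: 12.67
tcp_pos: [0.5162, -0.3273, 0.0383]
tool_rot: [0.624, 0.782, 0.0, -0.002]
contact_force: [-0.2, 0.0, -0.0]
finger_gap: 0.0855
finger_force: 0.0
time_s: 13.33
tcp_pos: [0.5171, -0.3279, 0.3349]
tool_rot: [0.624, 0.782, -0.0, 0.003]
contact_force: [0.6, 0.6, 0.6]
finger_gap: 0.0854
finger_force: 0.0
[ 0.51705577 -0.32794665  0.33494039]
[432. 240.] [[0.491, -0.382, -0.001], [0.514, -0.326, 0.016], [0.533, -0.227, 0.024]]
[271. 292.] [[0.322, 0.13, 0.007], [0.359, 0.135, 0.014], [0.407, 0.142, 0.021]]
top grip 353 [[-0.0594, 0.063, 0.2143], [-0.0488, 0.1095, 0.2226], [-0.0369, 0.1546, 0.2289]]
scene grip 229 [[-0.0566, 0.0689, 0.2161], [-0.0449, 0.1185, 0.2227], [-0.0354, 0.1573, 0.2269]]
```

View pics/top4.png

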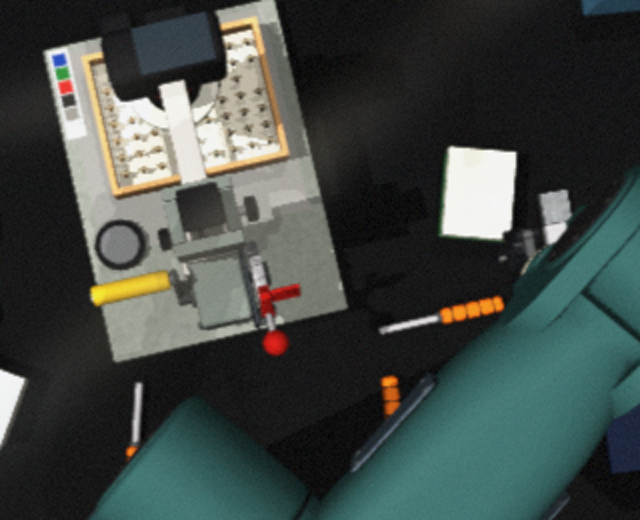

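The released rod lies flat at (440,315) in the crop, off the board. The pawl ball is over at (275,342), and the crank grip is at (130,288). Next I travel round on the robot side to the crank.

```bash
python3 -m inch '[{"offset":[3.8,0,0],"rot":[0,0,0],"grip":1},{"offset":[3.8,0,0],"rot":[0,0,0],"grip":1},{"offset":[3.8,0,0],"rot":[0,0,0],"grip":1},{"offset":[3.8,0,0],"rot":[0,0,0],"grip":1},{"offset":[3.8,0,0],"rot":[0,0,0],"grip":1},{"offset":[3.8,0,0],"rot":[0,0,0],"grip":1},{"offset":[3.8,0,0],"rot":[0,0,0],"grip":1},{"offset":[3.8,0,0],"rot":[0,0,0],"grip":1}]'
python3 -m inch '[{"offset":[3.7,0,0],"rot":[0,0,0],"grip":1},{"offset":[3.7,0,0],"rot":[0,0,0],"grip":1},{"offset":[3.7,0,0],"rot":[0,0,0],"grip":1},{"offset":[3.7,0,0],"rot":[0,0,0],"grip":1},{"offset":[0,3,0],"rot":[0,0,0],"grip":1},{"offset":[0,3,0],"rot":[0,0,0],"grip":1},{"offset":[0,3,0],"rot":[0,0,0],"grip":1},{"offset":[0,2,0],"rot":[0,0,0],"grip":1}]'
python3 - <<'E'
from h import *
s=sensors.observe(); t=np.array(s["tcp_pos"]); print(t,S(t).round(4),np.degrees(yaw()),s["contact_force"])
p=vision.capture("wrist"); C=cloud(p); P=S(C); hs=cv2.cvtColor(p["pixels"],cv2.COLOR_RGB2HSV); save(p,"w5.png")
m=(hs[...,0]>20)&(hs[...,0]<34)&(hs[...,1]>150)&(p["z_map"]>0)&(P[...,2]>.08)&(P[...,1]<.2)
Q=P[m]; print("grip",len(Q),np.percentile(Q,[2,50,98],axis=0).round(4).tolist())
E
```

```text
time_s: 14.2
tcp_pos: [0.4481, -0.0299, 0.3283]
tool_rot: [0.624, 0.782, -0.0, -0.001]
contact_force: [0.5, 0.4, 0.4]
finger_gap: 0.0855
finger_force: 0.0
time_s: 14.87
tcp_pos: [0.5253, 0.1378, 0.3278]
tool_rot: [0.623, 0.782, -0.001, -0.001]
contact_force: [0.2, 0.5, -0.1]
finger_gap: 0.0854
finger_force: 0.0
[0.52527534 0.13782432 0.3277608 ] [-0.0562  0.1242  0.3278] 102.8763021473059 [ 0.21599444  0.47673886 -0.10957422]
grip 5452 [[-0.0554, 0.064, 0.2159], [-0.0445, 0.1132, 0.2227], [-0.0328, 0.1568, 0.2252]]
```

View pics/w5.png

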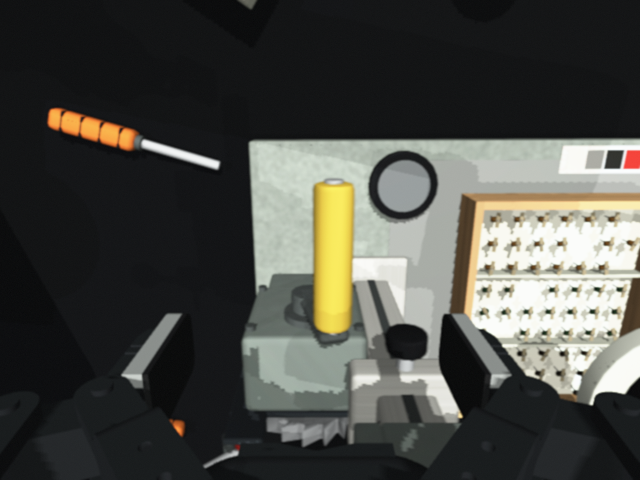

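The grip is at (333,258), stand x about -0.045. The black knob at (405,340) stays inboard of the hand. Next I descend and pinch.

```bash
python3 -m inch '[{"offset":[0,0.5,1.5],"rot":[0,0,0],"grip":1},{"offset":[0,0.5,2.5],"rot":[0,0,0],"grip":1},{"offset":[0,0,2.5],"rot":[0,0,0],"grip":1},{"offset":[0,0,2.5],"rot":[0,0,0],"grip":1},{"offset":[0,0,2],"rot":[0,0,0],"grip":1},{"offset":[0,0,1.4],"rot":[0,0,0],"grip":1},{"offset":[0,0,1],"rot":[0,0,0],"grip":1},{"offset":[0,0,0],"rot":[0,0,0],"grip":1}]' 30
python3 -m inch '[{"offset":[0,0,0],"rot":[0,0,0],"grip":0.7},{"offset":[0,0,0],"rot":[0,0,0],"grip":0.5},{"offset":[0,0,0],"rot":[0,0,0],"grip":0.4},{"offset":[0,0,0],"rot":[0,0,0],"grip":0.3},{"offset":[0,0,0],"rot":[0,0,0],"grip":0.2},{"offset":[0,0,0],"rot":[0,0,0],"grip":0.2},{"offset":[0,0,0],"rot":[0,0,0],"grip":0.2},{"offset":[0,0,0],"rot":[0,0,0],"grip":0.2}]' 30
python3 - <<'E'
from h import *
s=sensors.observe(); t=np.array(s["tcp_pos"]); x,y,z=S(t); print(S(t).round(4),s["contact_force"],s["finger_gap"])
q0=np.arcsin((-.065-x)/.065); print("q",q0)
off=np.array([x,z])-np.array([-.065-.065*np.sin(q0),.15+.065*np.cos(q0)]); print(off)
qs=q0+np.arange(0,25)*.12; qs=np.minimum(qs,2.46)
X=-.065-.065*np.sin(qs);Z=.15+.065*np.cos(qs)
for i in range(24): print(i,qs[i+1].round(2),"dy %.2f dz %.2f"%((X[i+1]-X[i])*100,-(Z[i+1]-Z[i])*100))
E
```

```text
time_s: 15.58
tcp_pos: [0.5319, 0.139, 0.1925]
tool_rot: [0.624, 0.782, -0.002, -0.002]
contact_force: [-0.2, -0.6, -0.8]
finger_gap: 0.0854
finger_force: 0.0
time_s: 16.25
tcp_pos: [0.5341, 0.1393, 0.1957]
tool_rot: [0.624, 0.782, 0.0, 0.0]
contact_force: [-0.7, 0.0, 7.2]
finger_gap: 0.0248
finger_force: 30.4
[-0.0473  0.1237  0.1957] [-0.66583423  0.03534438  7.17151385] 0.024792692809274413
q -0.27505233182655553
[ 0.         -0.01681412]
0 -0.16 dy -0.76 dz -0.17
1 -0.04 dy -0.78 dz -0.07
2 0.08 dy -0.78 dz 0.02
3 0.2 dy -0.77 dz 0.11
4 0.32 dy -0.75 dz 0.20
5 0.44 dy -0.72 dz 0.29
6 0.56 dy -0.68 dz 0.38
7 0.68 dy -0.63 dz 0.46
8 0.8 dy -0.57 dz 0.53
9 0.92 dy -0.51 dz 0.59
10 1.04 dy -0.43 dz 0.65
11 1.16 dy -0.35 dz 0.70
12 1.28 dy -0.26 dz 0.73
13 1.4 dy -0.17 dz 0.76
14 1.52 dy -0.08 dz 0.78
15 1.64 dy 0.01 dz 0.78
16 1.76 dy 0.10 dz 0.77
17 1.88 dy 0.20 dz 0.75
18 2.0 dy 0.28 dz 0.73
19 2.12 dy 0.37 dz 0.69
20 2.24 dy 0.45 dz 0.64
21 2.36 dy 0.52 dz 0.58
22 2.46 dy 0.46 dz 0.41
23 2.46 dy 0.00 dz -0.00
```

```bash
python3 -m inch '[{"offset":[0,-0.76,-0.17],"rot":[0,0,0],"grip":0.2},{"offset":[0,-0.78,-0.07],"rot":[0,0,0],"grip":0.2},{"offset":[0,-0.78,0.02],"rot":[0,0,0],"grip":0.2},{"offset":[0,-0.77,0.11],"rot":[0,0,0],"grip":0.2},{"offset":[0,-0.75,0.2],"rot":[0,0,0],"grip":0.2},{"offset":[0,-0.72,0.29],"rot":[0,0,0],"grip":0.2},{"offset":[0,-0.68,0.38],"rot":[0,0,0],"grip":0.2},{"offset":[0,-0.63,0.46],"rot":[0,0,0],"grip":0.2}]' 30
cat >> h.py <<'E'
def crank():
    s=sensors.observe(); x,y,z=S(np.array(s["tcp_pos"])); print(np.round([x,y,z],4),"q",np.arctan2(-.065-x,z+.0168-.15),"r",np.hypot(-.065-x,z+.0168-.15),np.round(s["contact_force"],1),s["finger_gap"])
E
python3 -c "
from h import *
crank()"
```

```text
time_s: 16.92
tcp_pos: [0.4772, 0.126, 0.1827]
tool_rot: [0.624, 0.782, 0.001, 0.001]
contact_force: [17.3, 1.3, -12.8]
finger_gap: 0.0247
finger_force: 30.5
[-0.1057  0.1235  0.1827] q 0.6888775258958793 r 0.0641009203950852 [ 17.3   1.3 -12.8] 0.024708776662184448
```

```bash
python3 -m inch '[{"offset":[0,-0.57,0.53],"rot":[0,0,0],"grip":0.2},{"offset":[0,-0.51,0.59],"rot":[0,0,0],"grip":0.2},{"offset":[0,-0.43,0.65],"rot":[0,0,0],"grip":0.2},{"offset":[0,-0.35,0.7],"rot":[0,0,0],"grip":0.2},{"offset":[0,-0.26,0.73],"rot":[0,0,0],"grip":0.2},{"offset":[0,-0.17,0.76],"rot":[0,0,0],"grip":0.2},{"offset":[0,-0.08,0.78],"rot":[0,0,0],"grip":0.2},{"offset":[0,0.01,0.78],"rot":[0,0,0],"grip":0.2}]' 30
python3 -c "
from h import *
crank()"
```

```text
time_s: 17.58
tcp_pos: [0.4554, 0.121, 0.1285]
tool_rot: [0.624, 0.782, 0.002, 0.002]
contact_force: [12.4, 0.2, 4.2]
finger_gap: 0.0251
finger_force: 31.9
[-0.1281  0.1235  0.1285] q 1.6448004598002397 r 0.06331722146207244 [12.4  0.2  4.2] 0.025126105887652104
```

```bash
python3 -m inch '[{"offset":[0,0.2,0.77],"rot":[0,0,0],"grip":0.2},{"offset":[0,0.25,0.75],"rot":[0,0,0],"grip":0.2},{"offset":[0,0.28,0.73],"rot":[0,0,0],"grip":0.2},{"offset":[0,0.37,0.69],"rot":[0,0,0],"grip":0.2},{"offset":[0,0.45,0.64],"rot":[0,0,0],"grip":0.2},{"offset":[0,0.3,0.35],"rot":[0,0,0],"grip":0.2},{"offset":[0,0.22,0.23],"rot":[0,0,0],"grip":0.2},{"offset":[0,0,0],"rot":[0,0,0],"grip":0.2}]' 30
python3 -c "
from h import *
crank()"
```

```text
time_s: 18.25
tcp_pos: [0.4745, 0.1255, 0.0862]
tool_rot: [0.624, 0.782, 0.0, 0.001]
contact_force: [7.3, -0.8, 1.5]
finger_gap: 0.0249
finger_force: 31.7
[-0.1085  0.1235  0.0862] q 2.3955416801154072 r 0.06401701702142454 [ 7.3 -0.8  1.5] 0.024947941123193984
```

```bash
python3 -m inch '[{"offset":[0,0.2,0.15],"rot":[0,0,0],"grip":0.2},{"offset":[0,0.2,0.15],"rot":[0,0,0],"grip":0.2},{"offset":[0,0,0],"rot":[0,0,0],"grip":0.2},{"offset":[0,0,0],"rot":[0,0,0],"grip":0.2},{"offset":[0,0,0],"rot":[0,0,0],"grip":0.2},{"offset":[0,0,0],"rot":[0,0,0],"grip":0.2},{"offset":[0,0,0],"rot":[0,0,0],"grip":0.2},{"offset":[0,0,0],"rot":[0,0,0],"grip":0.2}]' 30
python3 - <<'E'
from h import *
crank()
for n in("top","scene"):
    p=vision.capture(n); P=S(cloud(p))
    m=(p["z_map"]>0)&(abs(P[...,0])<.045)&(abs(P[...,1])<.045)&(P[...,2]>.20)&(P[...,2]<.40)
    Q=P[m]; h,e=np.histogram(Q[:,2],bins=np.arange(.2,.4,.005)); print(n,list(zip(e.round(3),h)))
E
```

```text
time_s: 18.92
tcp_pos: [0.4768, 0.126, 0.0838]
tool_rot: [0.624, 0.782, -0.001, 0.0]
contact_force: [-6.5, -3.8, 19.5]
finger_gap: 0.0251
finger_force: 33.2
[-0.1062  0.1235  0.0838] q 2.446276721904812 r 0.06428393017379029 [-6.5 -3.8 19.5] 0.025112920694580435
top [(np.float64(0.2), np.int64(0)), (np.float64(0.205), np.int64(0)), (np.float64(0.21), np.int64(0)), (np.float64(0.215), np.int64(0)), (np.float64(0.22), np.int64(0)), (np.float64(0.225), np.int64(3)), (np.float64(0.23), np.int64(17)), (np.float64(0.235), np.int64(16)), (np.float64(0.24), np.int64(4)), (np.float64(0.245), np.int64(8)), (np.float64(0.25), np.int64(7)), (np.float64(0.255), np.int64(8)), (np.float64(0.26), np.int64(9)), (np.float64(0.265), np.int64(12)), (np.float64(0.27), np.int64(17)), (np.float64(0.275), np.int64(13)), (np.float64(0.28), np.int64(14)), (np.float64(0.285), np.int64(13)), (np.float64(0.29), np.int64(9)), (np.float64(0.295), np.int64(15)), (np.float64(0.3), np.int64(60)), (np.float64(0.305), np.int64(317)), (np.float64(0.31), np.int64(191)), (np.float64(0.315), np.int64(12)), (np.float64(0.32
[... 1134 characters left out ...]
nt64(73)), (np.float64(0.295), np.int64(70)), (np.float64(0.3), np.int64(69)), (np.float64(0.305), np.int64(316)), (np.float64(0.31), np.int64(84)), (np.float64(0.315), np.int64(33)), (np.float64(0.32), np.int64(31)), (np.float64(0.325), np.int64(31)), (np.float64(0.33), np.int64(26)), (np.float64(0.335), np.int64(35)), (np.float64(0.34), np.int64(34)), (np.float64(0.345), np.int64(26)), (np.float64(0.35), np.int64(36)), (np.float64(0.355), np.int64(28)), (np.float64(0.36), np.int64(33)), (np.float64(0.365), np.int64(34)), (np.float64(0.37), np.int64(37)), (np.float64(0.375), np.int64(31)), (np.float64(0.38), np.int64(32)), (np.float64(0.385), np.int64(31)), (np.float64(0.39), np.int64(38))]
```

The carriage top is at 0.309 (collar 0.235 + 0.075), and the force rose at the end stop, so the carriage is down. I release and rise.

```bash
python3 -m inch '[{"offset":[0,-0.15,-0.25],"rot":[0,0,0],"grip":0.2},{"offset":[0,0,0],"rot":[0,0,0],"grip":0.5},{"offset":[0,0,0],"rot":[0,0,0],"grip":0.8},{"offset":[0,0,0],"rot":[0,0,0],"grip":1},{"offset":[0,0,0],"rot":[0,0,0],"grip":1},{"offset":[0,0,0],"rot":[0,0,0],"grip":1},{"offset":[0,0,0],"rot":[0,0,0],"grip":1},{"offset":[0,0,-1],"rot":[0,0,0],"grip":1}]'
python3 -m inch '[{"offset":[0,0,-2],"rot":[0,0,0],"grip":1},{"offset":[0,0,-3],"rot":[0,0,0],"grip":1},{"offset":[0,0,-3],"rot":[0,0,0],"grip":1},{"offset":[0,0,-3],"rot":[0,0,0],"grip":1},{"offset":[0,0,-3],"rot":[0,0,0],"grip":1},{"offset":[0,0,-3],"rot":[0,0,0],"grip":1},{"offset":[0,0,-2],"rot":[0,0,0],"grip":1},{"offset":[0,0,0],"rot":[0,0,0],"grip":1}]'
python3 - <<'E'
from h import *
print(sensors.observe()["tcp_pos"],sensors.observe()["contact_force"])
pawl()
for n in("top","scene"):
    p=vision.capture(n); C=cloud(p); P=S(C)
    m=(p["z_map"]>0)&(abs(P[...,0])<.045)&(abs(P[...,1])<.045)&(P[...,2]>.30)&(P[...,2]<.32)
    print(n,"carriage top",np.median(P[m][:,2]))
    for q in("rod_handle","crank_handle","brush","card_box","lens_cap"): seen(q,p,C,2)
    if n=="scene": save(p,"end.png")
E
```

```text
time_s: 19.68
tcp_pos: [0.4753, 0.1261, 0.0945]
tool_rot: [0.624, 0.782, -0.001, -0.001]
contact_force: [-0.5, 0.6, -0.3]
finger_gap: 0.0853
finger_force: 0.0
time_s: 20.35
tcp_pos: [0.4774, 0.1263, 0.2894]
tool_rot: [0.624, 0.782, 0.002, 0.002]
contact_force: [0.5, 0.5, -0.2]
finger_gap: 0.0855
finger_force: 0.0
[0.47736592 0.12630989 0.28943807] [ 0.51670143  0.46424221 -0.15419664]
top lip 50 [[-0.105, -0.091, 0.225], [-0.099, -0.08, 0.241], [-0.094, -0.069, 0.248]]
top ball 205 [[-0.17, -0.065, 0.213], [-0.148, -0.052, 0.245], [-0.088, -0.038, 0.256]]
scene lip 0 0
scene ball 71 [[-0.165, -0.057, 0.212], [-0.149, -0.042, 0.231], [-0.1, -0.035, 0.246]]
top carriage top 0.30873493206462677
rod_handle 0.8 [399. 293.] 364 med [ 0.354 -0.231  0.016] lo [ 0.251 -0.243 -0.   ] hi [ 0.417 -0.217  0.025]
rod_handle 0.72 [428. 238.] 359 med [ 0.514 -0.323  0.016] lo [ 0.491 -0.381  0.002] hi [ 0.534 -0.225  0.025]
crank_handle 0.48 [282. 243.] 148 med [0.483 0.087 0.112] lo [0.47  0.065 0.103] hi [0.496 0.108 0.118]
card_box 0.89 [436. 173.] 1570 med [ 0.679 -0.345  0.048] lo [ 0.621 -0.39
[... 199 characters left out ...]
 0.125 0.028] hi [0.642 0.188 0.043]
scene carriage top 0.3084844458646888
rod_handle 0.96 [405. 337.] 443 med [0.299 0.144 0.015] lo [0.245 0.132 0.002] hi [0.407 0.153 0.022]
rod_handle 0.89 [381. 245.] 332 med [ 0.361 -0.226  0.014] lo [ 0.265 -0.245  0.001] hi [ 0.422 -0.213  0.021]
crank_handle 0.56 [334. 296.] 328 med [0.478 0.121 0.111] lo [ 0.461  0.03  -0.001] hi [0.497 0.16  0.116]
brush 0.55 [302. 200.] 40 med [ 0.64  -0.467  0.018] lo [ 0.586 -0.489  0.012] hi [ 0.651 -0.074  0.261]
lens_cap 0.82 [279. 329.] 536 med [0.611 0.164 0.034] lo [0.58  0.124 0.025] hi [0.643 0.193 0.038]
lens_cap 0.64 [209. 232.] 5239 med [0.764 0.079 0.288] lo [0.575 0.022 0.167] hi [0.834 0.146 0.341]
```

View pics/end.png

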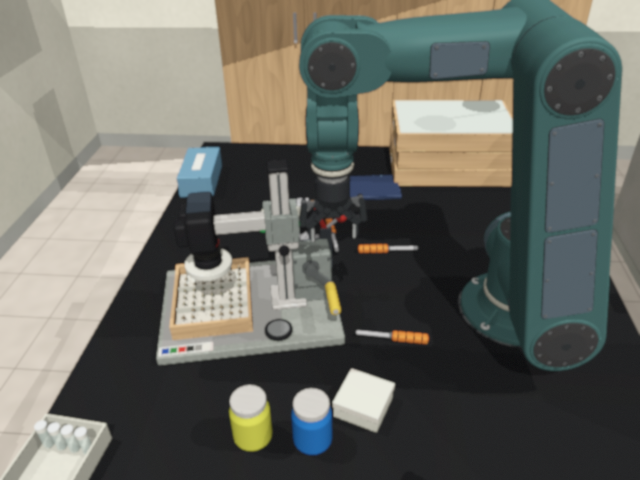

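The end view shows the carriage on the collar (280,225), the crank grip low at (333,297), the gripper clear at (333,215), and the bystanders in place. The top camera shows the pawl over and the rod flat.

```bash
python3 -c "
from workcell import order
print(order.finish_job())"
```

```text
the job is handed in; nothing more can be done
None
```

The job is handed in (the hand-in returned no verdict): my last camera check showed the pawl back on its stop, the rod flat on the bench beside the stand, the carriage down on the collar, and the gripper clear of everything.

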